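Draw a plug-in relay out of its equipment case with the extraction hook

TASK

Take the extraction hook by its grip, reach into the bay of the equipment case that holds the plug-in relay with the wire bail, catch the bail and pull the relay off its spring contacts and right out of the case, keeping it upright and your fingers off it until it is out. Lay the hook down on the table clear of the case, then pick the relay up and set it upright on the floor of the parts tray without dropping it. Do not force anything, and leave the terminal block in the next bay and the other things on the table where they are.

Things in the scene. Friction and masses are not known exactly. Their poses are not given: they have to be found in the camera images.
- hook: Extraction hook, 273 mm, 150 g: black box-shaped grip 110 long x 22 wide x 36 mm high, a straight 6 mm steel rod in line with it, ending in a leg turned straight down. It lies on its grip, leg down. Origin: centre of the grip's underside; x along the rod to the leg, z up through the grip. Rod axis at z = 22 mm, from x = 50 to 215 mm. Balance point about x = 30 mm.
- hook_tip (a point): Lower end of the hook's 6 mm thick leg, at (215, 0, 4) mm in the hook's frame, 18 mm below the rod's axis; same axes as the hook.
- relay: Plug-in relay: light grey box 70 long (x) x 46 wide (y) x 62 mm high, 0.25 to 0.5 kg, a level U-shaped steel wire bail on its front (-x) face, a brass blade 13 mm long on its rear face. Origin: centre of the box's underside, z up. It stands at the back of one of the three bays; spring contacts hold the blade over 11 mm with about 3 to 7 N, after that it slides freely.
- bail (a point): Middle of the bail's cross bar (axis of the 5 mm wire), at (-59, 0, 26) mm in the relay's frame. The bar lies along the relay's y, level, 24 mm ahead of the front face: free gap between bar and face 21.5 mm, open from above. The bail's two arms are at y = +17 and -17 mm.
- case: Aluminium equipment case, fixed, 240 deep (x) x 195 wide (y) x 133 mm high, 18 mm ears at the front. Origin: centre of its underside; x points into the bays. Three bays centred at y = -64, 0, +64 mm, 61 mm wide, floor top at z = 3 mm, back board at x = 105 mm. Open-topped but for a rail 14 x 12 mm along the top front and top rear edge (undersides at z = 121 mm).
- terminal: Low black terminal block 70 x 46 x 40 mm with screw heads on top and no bail, plugged in at the back of another bay; origin and axes as the relay's. To be left alone.
- supply: Full-depth power supply with an aluminium front plate, screwed into the remaining bay and filling it to 3 mm before the case's front; 117 mm high. Origin as the relay's (at x = 54 mm in the case).
- tray: White plastic parts tray, fixed, 210 (x) x 170 (y) x 35 mm high outside, walls 4 mm, floor top 4 mm above its origin. Origin: centre of its underside.
- contactor: Bystander: white and grey contactor, 85 x 45 x 80 mm, on the table; origin at the centre of its underside.
- calculator: Bystander: flat white calculator, 150 x 76 x 14 mm; origin at the centre of its underside.
- bottle: Bystander: clear water bottle, 64 mm diameter, 190 mm high; origin at the centre of its underside.
- case_front (a point): Middle of the lower edge of the case's open front, at (-120, 0, 0) mm in the case's frame; the front faces about to the robot's left. Any module may be in any bay. The plugged-in modules' origins are at x = 54, z = 3 mm in the case, so the bail's bar is at x = -5 mm, 115 mm inside the opening, at z = 29 mm.

How it is judged:
By the outcome, as a careful person would: the job done as asked, in the order asked, and still so for the second after the job is handed in, with the robot touching nothing.
It also fails if it takes over 70 s, if anything falls off the work surface, if the arm or the gripper's body presses on something with over 40 N, if the wrist force passes 120 N, or if a joint passes its speed limit or range.

ROBOT

A 7-joint arm with a two-finger parallel gripper is mounted at the origin on the work surface. World frame = base frame: x ahead of the robot, y to its left, z up, the work surface at z = 0. Lengths are in m, angles in rad, forces in N, time in s.
With the tool pointing down it reaches from about 0.4 to 0.85 m from the base axis. Payload 6.9 kg.
Tool frame: the origin (TCP) lies on the centre line of the jaws, within the pads' length; the fingertips stand 8 mm ahead of it and the grasp point (between the pads) lies 11 mm behind it (arm.tcp_to_tips is the distance from the TCP to the fingertips, in m); z points along the fingers, y is the line along which they close (so a half turn about z gives the same grasp; the last joint's range is limited). The gripper opens to 85 mm and grips with 20 to 120 N. Pads are 22 mm wide; open, the fingers measure 114 mm over their backs; the gripper's body (76 mm by 85 mm) begins 54 mm behind the grasp point. The pads swing forward as they close: fully open they stand 13 mm farther back than shut.
Start: joints at [-1.056, 0.507, -0.238, 1.5, 0.126, 1.149, -0.155], TCP at [0.248, 0.573, 0.239] pointing down, gripper open.
Joint ranges: [-3.08, 3.08], [-0.24, 2.05], [-1.43, 1.35], [0, 2.5], [-1.52, 4.66], [0.17, 1.96], [-2.89, 2.89]. Speed limits (rad/s): [2.39, 2.39, 3.14, 3.14, 3.14, 3.14, 3.14].

INTERFACE

Orientations are given as a unit quaternion [w, x, y, z].
In Python, from rig import arm gives the robot as it stands.
- The arm moves only by the shell command python3 -m pendant 'ROWS' [OPENING]. ROWS is a JSON object of lists of equal length, an entry for each row: "translation": the shift along the tool's x, y, z in cm, a list of three; "angular": the turn, a rotation vector about the tool's x, y, z in degrees, a list of three. A call has 1 to 20 rows; each row is the pose to reach, as a shift and turn from the pose commanded when the call began, along the tool's axes at that moment; what a row does not reach only later rows make up. A row lasts 1/12 s, in which the tool goes at most 41.7 mm and 7.16 degrees, less where a joint would pass 70% of its speed; a pose out of reach is approached as far as the arm can. A call with a gripper value outside its range is refused whole. OPENING is the finger opening in cm, from 0 to 8.54, set as the call begins (- or left out, the last holds). The fingers move at their own pace and stop on an object; the grip force is fixed at half the most. Time passes only in rows, so rows that repeat a pose let the fingers close. It gives the time, the measured TCP pose, the force, the opening and the grip force at its end, in the units of the state.
- arm.get_state(): the state, without advancing time (a new reading comes with each control period).
- arm.grab_frame(name): name is "side" or "top" or "wrist"; returns the picture (384x512x3 uint8, blue, green, red); there is no depth.
- arm.camera_model(name): a dict with "fx", "fy", "cx", "cy" (pixels), "extrinsics" (4x4, takes a point from world to camera coordinates); the wrist camera has in their place "mount" (4x4, takes a point from camera to tool coordinates, whose origin is the TCP and whose axes are the flange's). Camera axes: x right, y down, z forward; pixel columns grow to the right and rows downward; lengths in m; the calibration is good to about 2 mm. The wrist camera is an equidistant fisheye: a pixel r from the principal point sees the ray r / f radians off the axis. A picture is of the moment at which its call begins: read the wrist's pose just before it. camera_model takes no time and is no camera call.
- arm.close_job(): hands the job in; it is judged then, once.
The state is a dict: "time_s": time; "joint_pos": joint angles; "joint_velocities": joint speeds; "effort": joint torques, N m; "eef_pos": TCP position; "ee_rot": TCP orientation; "contact_force": force on the tool from outside, world axes, zero at the start; "wrist_torque": the same for the moment, N m; "width": finger opening in m; "grip_force": force on a finger pad.
Only numpy, scipy, OpenCV 4.12 (cv2) and the standard library are available. Lean on these libraries where they do the work, as an engineer would, in place of code of your own. Each camera call takes 0.05 s, during which the arm holds its last target. There are 200 camera calls.

## Working session

There is one attempt and no reset: what is moved stays moved. The work goes in short steps, Python scripts to look and compute and a shell command to move; the robot and the scene stay as the last step left them, time stands still between calls to the robot, and variables do not carry over. Pictures are saved under pics/ and viewed, at most 13 in all, crops included, and the job is handed in when it is done.

```bash
ls; mkdir -p pics; python3 - <<'E'
from rig import arm
import cv2,numpy as np
s=arm.get_state();print(s)
for n in("side","top","wrist"):
    print(n,arm.camera_model(n)); cv2.imwrite(f"pics/{n}0.png",arm.grab_frame(n))
a=[cv2.imread(f"pics/{n}0.png") for n in("side","top")]
E
```

```text
pics
{'time_s': 0.0, 'joint_pos': array([-1.05652118,  0.50837312, -0.23753041,  1.50114939,  0.12571727,
        1.14889854, -0.15480155]), 'joint_velocities': array([-8.48910991e-04,  9.12300013e-04, -2.40573287e-04, -1.30195436e-03,
        6.88802544e-04, -1.15990295e-05, -3.92101983e-04]), 'effort': array([-7.08569423e-04, -6.20582342e+01, -2.18702987e+00, -2.49662411e+01,
        1.26134694e-02,  1.18542314e-02, -8.81085583e-06]), 'eef_pos': array([0.24830507, 0.57301791, 0.23840224]), 'ee_rot': array([-1.64574486e-04,  2.02952912e-01,  9.79188068e-01, -9.03143320e-04]), 'contact_force': array([ 0.9709053 ,  0.05983034, -0.61640398]), 'wrist_torque': array([ 0.02202946,  0.0326962 , -0.00099753]), 'grip_force': 0.0, 'width': 0.08546843470154518}
side {'fx': 476.94868269802754, 'fy': 476.94868269802754, 'cx': 253.2359614917669, 'cy': 185.4346691258678, 'extrinsics': array([[ 0.83711553, -0.54686343, -0.0133407 , -0.41179226],
       [-0.424751  , -0.63443634, -0.64581508,  0.27527584],
       [ 0.34470883,  0.54628831, -0.7633773 ,  1.14384161],
       [ 0.        ,  0.        ,
[... 154 characters left out ...]
([[-0.01873544, -0.9996062 ,  0.02089064,  0.00158785],
       [-0.99508902,  0.01661146, -0.09758018,  0.54570617],
       [ 0.09719473, -0.02261625, -0.99500839,  0.89060093],
       [ 0.        ,  0.        ,  0.        ,  1.        ]])}
wrist {'fx': 297.3186396354542, 'fy': 297.3186396354542, 'cx': 257.44993706600667, 'cy': 191.00322399463425, 'mount': array([[ 1.00771524e-03, -9.48749957e-01, -3.16026113e-01,
         8.21626691e-02],
       [ 9.99998796e-01,  5.83120881e-04,  1.43810305e-03,
         8.65279725e-04],
       [-1.18011878e-03, -3.16027181e-01,  9.48749402e-01,
        -1.34558987e-01],
       [ 0.00000000e+00,  0.00000000e+00,  0.00000000e+00,
         1.00000000e+00]])}
```

View pics/side0.png

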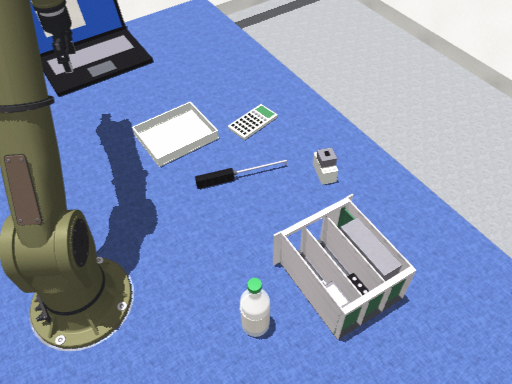

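View pics/top0.png

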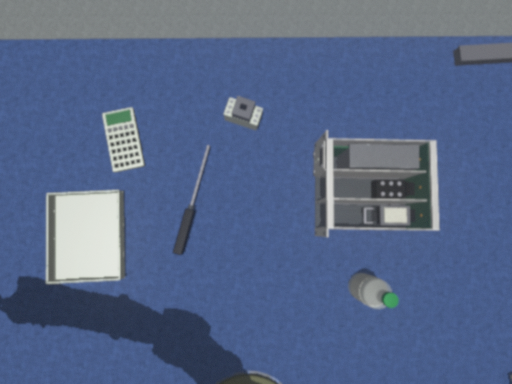

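```bash
cat > h.py <<'E'
from rig import arm
import cv2,numpy as np
from scipy.spatial.transform import Rotation as R
def ray(n,uv,z):
    c=arm.camera_model(n);E=c["extrinsics"];d=np.array([(uv[0]-c["cx"])/c["fx"],(uv[1]-c["cy"])/c["fy"],1])
    o=-E[:3,:3].T@E[:3,3];d=E[:3,:3].T@d
    return o+d*(z-o[2])/d[2]
def pose():
    s=arm.get_state();q=s["ee_rot"];return s["eef_pos"],R.from_quat([q[1],q[2],q[3],q[0]]).as_matrix()
def wray(uv,z,p=None,M=None):
    c=arm.camera_model("wrist")
    if p is None:p,M=pose()
    v=np.array([uv[0]-c["cx"],uv[1]-c["cy"]]);r=np.hypot(*v);t=r/c["fx"]
    d=np.append(v/max(r,1e-9)*np.sin(t),np.cos(t));m=c["mount"];d=M@m[:3,:3]@d;o=p+M@m[:3,3]
    return o+d*(z-o[2])/d[2]
def move(target,Rt=None):
    p,M=pose();print("shift cm",np.round(M.T@(np.array(target)-p)*100,2))
    if Rt is not None:print("rotvec deg",np.round(R.from_matrix(M.T@Rt).as_rotvec(degrees=True),2))
def down(xdeg):  # tool down with tool x at yaw xdeg
    a=np.radians(xdeg);x=np.array([np.cos(a),np.sin(a),0]);z=np.array([0,0,-1.]);return np.stack([x,np.cross(z,x),z],1)
E
python3 - <<'E'
from h import *
print("tips",arm.tcp_to_tips)
t=cv2.imread("pics/top0.png")
cv2.imwrite("pics/caseZ.png",cv2.resize(t[125:245,310:450],None,fx=5,fy=5,interpolation=cv2.INTER_CUBIC))
g=t[140:262,165:220]; 
m=((g.max(2)<60)).astype(np.uint8)
n,l,st,c=cv2.connectedComponentsWithStats(m);i=1+st[1:,4].argmax();print(st[i])
pts=np.argwhere(l==i)[:,::-1]+[165,140]
r=cv2.minAreaRect(pts.astype(np.float32));print(r)
for q in cv2.boxPoints(r):print(q,ray("top",q,.036)[:2],ray("top",q,0.02)[:2])
print("ctr",ray("top",r[0],.03))
m=((g.min(2)>85)).astype(np.uint8);pp=np.argwhere(m)[:,::-1]+[165,140];print("rod",len(pp),pp[:3],pp[-3:])
v=cv2.fitLine(pp.astype(np.float32),2,0,.01,.01).ravel();print(v)
a,b=ray("top",pp[0],.022),ray("top",pp[-1],.022);print(a,b,np.degrees(np.arctan2(*(a-b)[1::-1])))
w=(t.min(2)>120).astype(np.uint8)[180:290,30:135]
pp=np.argwhere(w)[:,::-1]+[30,180];r=cv2.minAreaRect(pp.astype(np.float32));print("tray",r,[ray("top",q,.03)[:2].round(3) for q in cv2.boxPoints(r)],ray("top",r[0],.02))
E
```

```text
tips 0.008
[20 93  3  7  8]
((186.4499969482422, 236.14999389648438), (0.9486832022666931, 6.324554920196533), 18.434947967529297)
[185. 239.] [0.43567728 0.14067557] [0.43530858 0.14294283]
[187. 233.] [0.44959115 0.13595034] [0.44946889 0.13813391]
[187.9     233.29999] [0.44884996 0.13384382] [0.44871457 0.13599008]
[185.9     239.29999] [0.43493767 0.13857237] [0.43455587 0.14080238]
ctr [0.44216377 0.13809    0.03      ]
rod 281 [[207 144]
 [208 144]
 [209 144]] [[190 206]
 [191 206]
 [190 207]]
[  0.27523574  -0.9613768  199.21352    174.99289   ]
[0.66495389 0.08839827 0.022     ] [0.51148704 0.13046781 0.022     ] -15.32978483240561
tray ((82.05543518066406, 236.10519409179688), (92.9151382446289, 75.7913589477539), 88.78113555908203) [array([0.556, 0.477]), array([0.557, 0.298]), array([0.34 , 0.291]), array([0.34 , 0.465])] [0.44684295 0.38680934 0.02      ]
```

View pics/caseZ.png

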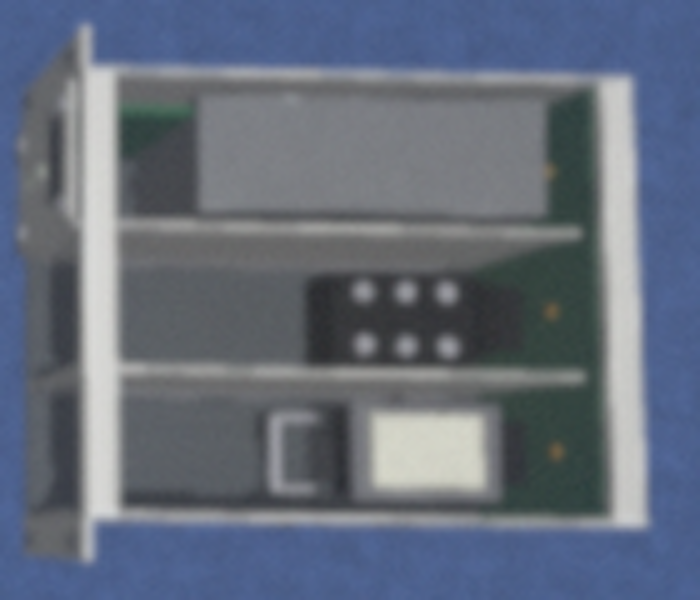

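The crop shows the relay with its bail (bar at about x=275, y=415..492 of the crop) in the bay nearest the robot. The terminal block is in the middle bay and the supply in the far one.

```bash
python3 - <<'E'
from h import *
f=lambda x,y:((x+.5)/5-.5+310,(y+.5)/5-.5+125)
def P(n,x,y,z):print(n,ray("top",f(x,y),z).round(4))
P("bar a",275,415,.029);P("bar b",275,492,.029);P("bar c",275,453,.029)
for q in((352,402),(502,402),(500,500),(350,500)):P("relay",*q,.065)
P("ear1",92,25,.133);P("ear2",92,560,.133);P("back1",633,78,.133);P("back2",648,525,.133);P("backwall",641,300,.133)
P("frontfar",92,68,.133);P("frontnear",92,520,.133)
P("wallnear mid inner",300,513,.133);P("div",300,372,.13)
t=cv2.imread("pics/top0.png").astype(int)
g=t[195:262,165:205];m=((g[:,:,0]-g[:,:,2])<30)&(g.max(2)<75)
n,l,st,c=cv2.connectedComponentsWithStats(m.astype(np.uint8));i=1+st[1:,4].argmax();print(st[i])
pts=np.argwhere(l==i)[:,::-1]+[165,195];r=cv2.minAreaRect(pts.astype(np.float32));print(r)
for q in cv2.boxPoints(r):print(q,ray("top",q,.036)[:2].round(4),ray("top",q,.0)[:2].round(4))
E
```

```text
bar a [ 0.5023 -0.2895  0.029 ]
bar b [ 0.4653 -0.2877  0.029 ]
bar c [ 0.484  -0.2886  0.029 ]
relay [ 0.5059 -0.3138  0.065 ]
relay [ 0.5046 -0.3839  0.065 ]
relay [ 0.4594 -0.3802  0.065 ]
relay [ 0.4607 -0.3105  0.065 ]
ear1 [ 0.6679 -0.1833  0.133 ]
ear2 [ 0.4371 -0.1742  0.133 ]
back1 [ 0.6412 -0.4193  0.133 ]
back2 [ 0.4474 -0.4126  0.133 ]
backwall [ 0.5438 -0.4162  0.133 ]
frontfar [ 0.6488 -0.1826  0.133 ]
frontnear [ 0.454  -0.1749  0.133 ]
wallnear mid inner [ 0.4553 -0.2637  0.133 ]
div [ 0.5155 -0.2677  0.13  ]
[ 16  14  14  44 150]
((185.2058868408203, 230.17648315429688), (8.246211051940918, 44.38401794433594), 14.03624439239502)
[175.82353 250.7059 ] [0.4089 0.1621] [0.407  0.1681]
[186.58824 207.64706] [0.5093 0.1367] [0.5114 0.1417]
[194.58824 209.64706] [0.5042 0.1179] [0.5061 0.1221]
[183.82353 252.7059 ] [0.4039 0.1435] [0.4018 0.1487]
```

```bash
python3 -c "
from h import *
move([.466,.140,.13],down(165))"
```

```text
shift cm [-37.19 -31.08  10.91]
rotvec deg [-0.08 -0.   -8.42]
```

```bash
python3 -m pendant '{"translation":[[-37.2,-31.1,10.9],[-37.2,-31.1,10.9],[-37.2,-31.1,10.9],[-37.2,-31.1,10.9],[-37.2,-31.1,10.9],[-37.2,-31.1,10.9],[-37.2,-31.1,10.9],[-37.2,-31.1,10.9],[-37.2,-31.1,10.9],[-37.2,-31.1,10.9],[-37.2,-31.1,10.9],[-37.2,-31.1,10.9],[-37.2,-31.1,10.9],[-37.2,-31.1,10.9],[-37.2,-31.1,10.9]],"angular":[[0,0,-8.4],[0,0,-8.4],[0,0,-8.4],[0,0,-8.4],[0,0,-8.4],[0,0,-8.4],[0,0,-8.4],[0,0,-8.4],[0,0,-8.4],[0,0,-8.4],[0,0,-8.4],[0,0,-8.4],[0,0,-8.4],[0,0,-8.4],[0,0,-8.4]]}' 8.5
python3 - <<'E'
from h import *
p,M=pose();im=arm.grab_frame("wrist");cv2.imwrite("pics/w1.png",im);print(p,M)
np.savez("w1.npz",p=p,M=M)
E
```

```text
time_s: 1.4
eef_pos: [0.4659, 0.1406, 0.1302]
ee_rot: [-0.0, 0.131, 0.991, 0.0]
contact_force: [0.1, 0.6, 0.2]
width: 0.0847
grip_force: 0.0
[0.46594541 0.14056167 0.13017126] [[-9.65680952e-01  2.59730468e-01 -6.18366420e-04]
 [ 2.59730230e-01  9.65681114e-01  4.40307725e-04]
 [ 7.11506105e-04  2.64588331e-04 -9.99999712e-01]]
```

View pics/w1.png

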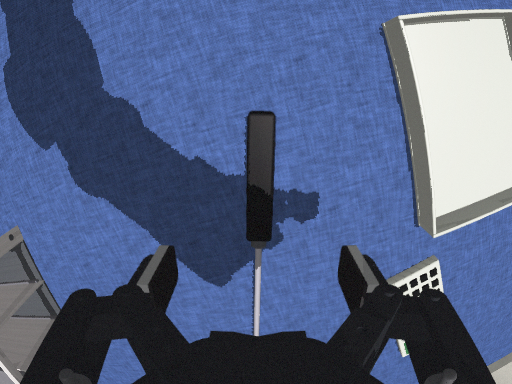

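```bash
python3 - <<'E'
from h import *
d=np.load("w1.npz");p,M=d["p"],d["M"]
for uv in((248,111),(274,111),(247,241),(271,241)):print(wray(uv,.036,p,M).round(4))
a=wray((261,111),.036,p,M);b=wray((259,241),.036,p,M);r1=wray((258,250),.022,p,M);r2=wray((256.5,335),.022,p,M)
for u,v in((b,a),(r2,r1)):
    e=u-v;print(np.hypot(*e[:2]),np.degrees(np.arctan2(e[1],e[0])))
print((a+b)/2)
E
```

```text
[0.3968 0.1531 0.036 ]
[0.4018 0.1722 0.036 ]
[0.5025 0.1228 0.036 ]
[0.5079 0.1429 0.036 ]
0.10990816913997532 -15.70411894640651
0.11383904587123381 -15.796685381119989
[0.45224586 0.14774488 0.036     ]
```

```bash
python3 -c "
from h import *
move([.4667,.1437,.014],down(164.3))"
```

```text
shift cm [-0.03  0.24 11.64]
rotvec deg [ 0.04 -0.02  0.75]
```

```bash
python3 -m pendant '{"translation":[[0,0.25,3.5],[0,0.25,7],[0,0.25,10],[0,0.25,11.6],[0,0.25,11.6],[0,0.25,11.6]],"angular":[[0,0,0.75],[0,0,0.75],[0,0,0.75],[0,0,0.75],[0,0,0.75],[0,0,0.75]]}' 5
python3 -m pendant '{"translation":[[0,0,0],[0,0,0],[0,0,0],[0,0,0],[0,0,0],[0,0,0],[0,0,0],[0,0,0],[0,0,0],[0,0,0]],"angular":[[0,0,0],[0,0,0],[0,0,0],[0,0,0],[0,0,0],[0,0,0],[0,0,0],[0,0,0],[0,0,0],[0,0,0]]}' 1
```

```text
time_s: 1.95
eef_pos: [0.466, 0.1441, 0.0141]
ee_rot: [-0.001, 0.136, 0.991, -0.0]
contact_force: [-0.0, 0.4, 1.2]
width: 0.0497
grip_force: 0.0
time_s: 2.78
eef_pos: [0.4677, 0.1433, 0.0159]
ee_rot: [0.001, 0.137, 0.991, 0.001]
contact_force: [-1.8, 1.6, 6.5]
width: 0.0209
grip_force: 59.6
```

```bash
python3 -m pendant '{"translation":[[0,0,-3],[0,0,-6],[0,0,-10],[0,0,-11],[0,0,-11],[0,0,-11]],"angular":[[0,0,0],[0,0,0],[0,0,0],[0,0,0],[0,0,0],[0,0,0]]}'
python3 -c "
from h import *
move([.497,.060,.125],down(88))
c=arm.get_state();print(c['joint_pos'].round(2))"
```

```text
time_s: 3.28
eef_pos: [0.4671, 0.1425, 0.1251]
ee_rot: [0.001, 0.137, 0.991, 0.0]
contact_force: [-0.4, 0.4, -2.1]
width: 0.0211
grip_force: 59.3
shift cm [-5.13 -7.13  0.02]
rotvec deg [1.30e-01 6.00e-02 7.62e+01]
[-0.2   0.44 -0.21  2.01  0.13  0.71  0.8 ]
```

```bash
python3 -m pendant '{"translation":[[-0.4,-0.5,0],[-0.8,-1,0],[-1.2,-1.7,0],[-1.6,-2.4,0],[-2.1,-3,0],[-2.6,-3.6,0],[-3.1,-4.2,0],[-3.6,-5,0],[-4.1,-5.8,0],[-4.6,-6.5,0],[-5.1,-7.1,0],[-5.1,-7.1,0],[-5.1,-7.1,0],[-5.1,-7.1,0],[-5.1,-7.1,0]],"angular":[[0,0,7],[0,0,14],[0,0,21],[0,0,28],[0,0,35],[0,0,42],[0,0,49],[0,0,56],[0,0,63],[0,0,70],[0,0,76.2],[0,0,76.2],[0,0,76.2],[0,0,76.2],[0,0,76.2]]}'
python3 - <<'E'
from h import *
p,M=pose();a=arm.grab_frame("wrist");b=arm.grab_frame("side");t=arm.grab_frame("top")
np.savez("w2.npz",p=p,M=M,a=a,b=b,t=t);print(p,arm.get_state()["joint_pos"].round(2))
z=lambda i,x,y:cv2.resize(i[y:y+150,x:x+200],None,fx=4,fy=4,interpolation=cv2.INTER_CUBIC)
cv2.imwrite("pics/s2.png",np.vstack([np.hstack([cv2.resize(a,(400,300)),cv2.resize(t,(400,300))]),np.hstack([cv2.resize(z(b,200,150),(400,300)),cv2.resize(z(t,220,120),(400,300))])]))
E
```

```text
time_s: 4.53
eef_pos: [0.4961, 0.0611, 0.1238]
ee_rot: [-0.0, 0.718, 0.696, -0.0]
contact_force: [0.2, 0.4, -1.1]
width: 0.0209
grip_force: 59.1
[0.4960523  0.06106366 0.12376301] [-0.29  0.45  0.18  1.98 -0.12  0.71 -0.08]
```

View pics/s2.png

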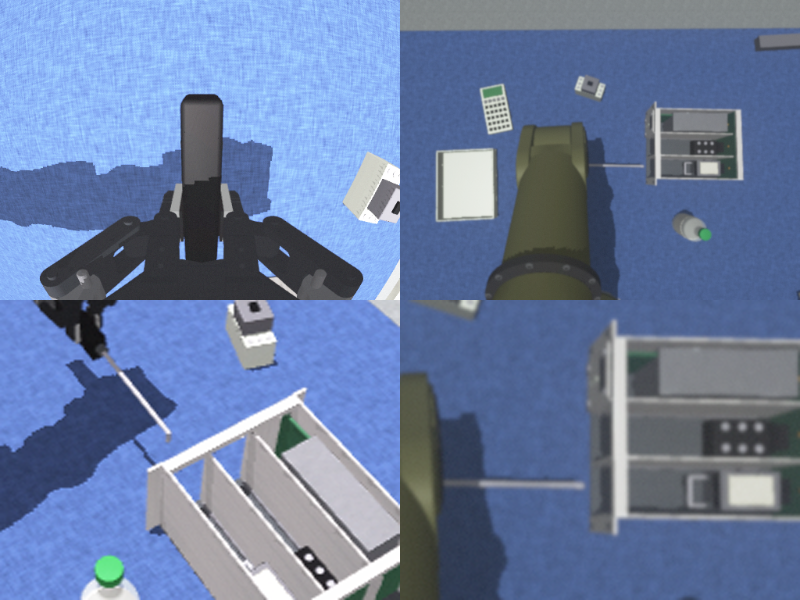

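The lower panels show the hook level, with its tip just outside the case front. The tip is at about (284,219) in the side view and (312,212) in the top view.

```bash
python3 - <<'E'
from h import *
d=np.load("w2.npz");p,M=d["p"],d["M"];t=d["t"].astype(int);b=d["b"].astype(int)
f=lambda g:(g[:,:,2]-0.5*g[:,:,0])
print("top");print(f(t[208:218,300:322]).astype(int))
cs=[]
for x in range(246,308,4):
    w=np.clip(f(t[205:221,x:x+4]).mean(1)-15,0,None);cs.append((x+1.5,205+(w*np.arange(16)).sum()/w.sum()))
cs=np.array(cs);k=np.polyfit(*cs.T,1);print(k,np.std(cs[:,1]-np.polyval(k,cs[:,0])))
for z in(.12,.13,.14):
    A=ray("top",(250,np.polyval(k,250)),z);B=ray("top",(305,np.polyval(k,305)),z);E=ray("top",(312,np.polyval(k,312)),z);print(z,A,B,E,np.degrees(np.arctan2(*(B-A)[1::-1])))
print("side");print(f(b[208:224,274:292]).astype(int))
E
```

```text
top
[[ 5  7  6  7  7  7  6  7  5  8  9  8  8  9 14 30 40 42 42 38 32 26]
 [11 11 11 12 12  9 10 11 10 10 11  8  7  7 16 29 40 42 42 37 29 27]
 [34 35 33 33 35 35 35 32 31 30 27 20 12  9 14 30 38 40 40 40 31 25]
 [61 62 61 62 60 61 62 62 60 58 55 42 24 13 15 28 38 42 41 39 31 25]
 [71 71 72 71 70 70 71 73 74 75 70 59 34 14 17 30 41 43 40 37 31 25]
 [58 58 56 57 58 58 61 64 69 70 68 57 34 14 18 30 41 40 41 38 30 28]
 [32 32 30 31 33 33 33 38 44 48 45 37 21 11 16 30 40 43 42 38 32 26]
 [10 13 11 12 13 12 13 15 18 20 19 15 10  9 18 32 41 41 41 38 30 27]
 [ 6  6  5  6  6  7  7  7  7  9  6  8  7  7 16 30 41 43 43 39 30 27]
 [ 5  3  4  5  5  6  6  5  7  6  5  4  7  8 16 32 41 42 43 39 33 25]]
[1.80571277e-02 2.06543574e+02] 0.05471462413416302
0.12 [ 0.49461609 -0.01078185  0.12      ] [ 0.49036614 -0.12943204  0.12      ] [ 0.48982355 -0.14458015  0.12      ] -92.05140995655219
0.13 [ 0.49415083 -0.0104957   0.13      ] [ 0.48995275 -0.12769783  0.13      ] [ 0.48941678 -0.14266106  0.13      ] -92.0514099565522
0.14 [ 0.49368558 -0.01020955  0.14      ] [ 0.48953936 -0.12596362  0.14     
[... 564 characters left out ...]
  0   0   0  -1  -1   0]
 [  0   0  -1   0   0  -1   2  17  87 119 115  32   1   1   1   2   2  -1]
 [  0   0   1   1   0   1  -1   0  35 106 112  62   0   2   3   0   1   0]
 [ -2  -2  -2  -1  -1  -1   1   2  10  51  59  29   1  -1   0   1   0   0]
 [  1   0   0   1   1   0   1   0  12  52  58  29   0  -1   0   0   0  -2]
 [  1   1   0  -1  -1   0   2  -1  11  52  57  29  -2  -2  -1   1   2   0]
 [  0   0   0  -1   0   1   0   0  19  66  50  18   0  -1  -1  -1  -2  -2]
 [  1   0   0   0   0  -2   0  -1   0  13  17  -1   0   0   0  -1  -2  -1]
 [  0   1   0  -1  -1  -1  -1   0   0  -1   0   0  -1  -1  -1  -1  -1   0]
 [  0  -1   0   1  -1  -1  -1   0   0   1   1   0  -2  -2  -1   0  -1  -1]]
```

```bash
python3 - <<'E'
from h import *
for z in(.105,.11,.115,.12):print(z,ray("side",(283.6,220.2),z).round(4))
for z in(.125,.13,.135):print(z,ray("top",(310.4,212.15),z).round(4))
for uv in ((283.2,216.0),):
  for z in(.125,.13,.135):print('rod',z,ray("side",uv,z).round(4))
# bail cross bar in side view? print predicted pixels
def proj(n,P):
    c=arm.camera_model(n);E=c["extrinsics"];q=E[:3,:3]@P+E[:3,3];return q[0]/q[2]*c["fx"]+c["cx"],q[1]/q[2]*c["fy"]+c["cy"]
for P in((.4826,-.3471,.065),(.484,-.289,.029),(.4839,-.2952,.133),(.4371,-.1742,.133),(.4895,-.1394,.112)):print(P,np.round(proj("side",np.array(P)),1),np.round(proj("top",np.array(P)),1))
E
```

```text
0.105 [ 0.4928 -0.1361  0.105 ]
0.11 [ 0.4906 -0.139   0.11  ]
0.115 [ 0.4883 -0.1419  0.115 ]
0.12 [ 0.486  -0.1447  0.12  ]
0.125 [ 0.4897 -0.1402  0.125 ]
0.13 [ 0.4895 -0.1392  0.13  ]
0.135 [ 0.4893 -0.1383  0.135 ]
rod 0.125 [ 0.4902 -0.1369  0.125 ]
rod 0.13 [ 0.4879 -0.1399  0.13  ]
rod 0.135 [ 0.4856 -0.1428  0.135 ]
(0.4826, -0.3471, 0.065) [333.9 296.1] [394.8 214.8]
(0.484, -0.289, 0.029) [316.9 284.3] [364.7 215.2]
(0.4839, -0.2952, 0.133) [322.9 263.3] [383.6 213.4]
(0.4371, -0.1742, 0.133) [273.9 235.1] [328.  236.6]
(0.4895, -0.1394, 0.112) [283.4 220. ] [308.9 212.5]
```

```bash
python3 -m pendant '{"translation":[[0,0,2],[0,0,4.5],[0,0,6.3],[0,0,6.5],[0,0,6.5]],"angular":[[0,0,0],[0,0,0],[0,0,0],[0,0,0],[0,0,0]]}'
python3 -c "
from h import *
move([.4901,-.1015,.0585],down(88))"
```

```text
time_s: 5.1
eef_pos: [0.4959, 0.0604, 0.0587]
ee_rot: [-0.001, 0.719, 0.695, -0.001]
contact_force: [-1.0, 0.3, -1.0]
width: 0.0214
grip_force: 59.1
shift cm [-16.21  -0.03   0.02]
rotvec deg [-0.13  0.02  0.06]
```

```bash
python3 -m pendant '{"translation":[[-1.5,0,0],[-3.5,0,0],[-5.5,0,0],[-7.5,0,0],[-9.5,0,0],[-11.5,0,0],[-13.5,0,0],[-15,0,0],[-16,0,0],[-16.2,0,0],[-16.2,0,0],[-16.2,0,0]],"angular":[[0,0,0],[0,0,0],[0,0,0],[0,0,0],[0,0,0],[0,0,0],[0,0,0],[0,0,0],[0,0,0],[0,0,0],[0,0,0],[0,0,0]]}'
python3 - <<'E'
from h import *
p,M=pose();t=arm.grab_frame("top");b=arm.grab_frame("side");print(p)
np.savez("w3.npz",p=p,M=M,b=b,t=t)
z=lambda i,x,y:cv2.resize(i[y:y+60,x:x+40],None,fx=10,fy=10,interpolation=cv2.INTER_CUBIC)
cv2.imwrite("pics/s3.png",np.hstack([z(t,350,185),z(b,295,250)]))
E
```

```text
time_s: 6.1
eef_pos: [0.4913, -0.1004, 0.0597]
ee_rot: [-0.0, 0.719, 0.695, 0.0]
contact_force: [0.1, 0.4, -2.1]
width: 0.0212
grip_force: 59.1
[ 0.49134099 -0.10044877  0.05967781]
```

View pics/s3.png

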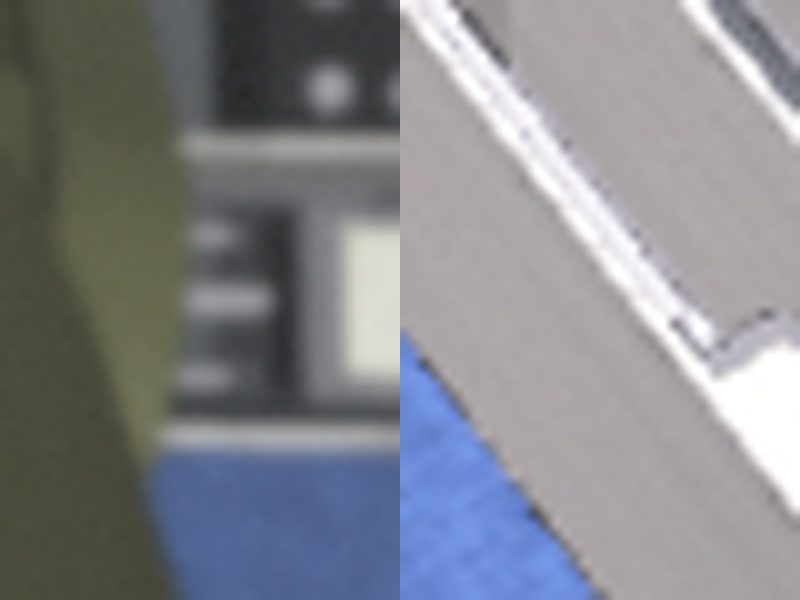

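```bash
python3 -m pendant '{"translation":[[0,0,0.4],[0,0,0.8],[0,0,1.2],[0,0,1.6],[0,0,1.6],[0,0,1.6]],"angular":[[0,0,0],[0,0,0],[0,0,0],[0,0,0],[0,0,0],[0,0,0]]}'
python3 -m pendant '{"translation":[[0,0,0.3],[0,0,0.6],[0,0,0.9],[0,0,1.0],[0,0,1.0],[0,0,1.0]],"angular":[[0,0,0],[0,0,0],[0,0,0],[0,0,0],[0,0,0],[0,0,0]]}'
```

```text
time_s: 6.7
eef_pos: [0.4907, -0.1014, 0.0428]
ee_rot: [-0.0, 0.719, 0.695, -0.0]
contact_force: [-0.2, 0.6, -2.1]
width: 0.021
grip_force: 59.1
time_s: 7.2
eef_pos: [0.4909, -0.1015, 0.0332]
ee_rot: [-0.0, 0.719, 0.695, -0.0]
contact_force: [-0.2, 0.1, -1.7]
width: 0.0209
grip_force: 59.1
```

```bash
python3 -m pendant '{"translation":[[0.3,0,0],[0.6,0,0],[0.8,0,0],[1.0,0,0],[1.2,0,0],[1.4,0,0]],"angular":[[0,0,0],[0,0,0],[0,0,0],[0,0,0],[0,0,0],[0,0,0]]}'
python3 -m pendant '{"translation":[[0.2,0,0],[0.4,0,0],[0.6,0,0],[0.8,0,0],[1.0,0,0],[1.2,0,0],[1.4,0,0],[1.6,0,0]],"angular":[[0,0,0],[0,0,0],[0,0,0],[0,0,0],[0,0,0],[0,0,0],[0,0,0],[0,0,0]]}'
python3 - <<'E'
from h import *
p,M=pose();t=arm.grab_frame("top");b=arm.grab_frame("side");print(p)
def relay(t):
    m=((t.min(2)>150)[195:235,340:425]).astype(np.uint8);n,l,st,c=cv2.connectedComponentsWithStats(m)
    return [(s[4],c[i].round(1)) for i,s in enumerate(st) if i and s[4]>40]
print(relay(np.load("w3.npz")["t"]),relay(t))
E
```

```text
time_s: 7.7
eef_pos: [0.4916, -0.089, 0.0334]
ee_rot: [0.001, 0.72, 0.694, -0.0]
contact_force: [-0.0, -6.2, -2.8]
width: 0.0209
grip_force: 59.0
time_s: 8.37
eef_pos: [0.4921, -0.0712, 0.0333]
ee_rot: [0.0, 0.719, 0.695, 0.0]
contact_force: [-0.3, -2.5, -1.9]
width: 0.0211
grip_force: 59.1
[ 0.49208522 -0.07120973  0.0333191 ]
[(np.int32(376), array([55.2, 19.7]))] [(np.int32(378), array([45.7, 19.6]))]
```

```bash
python3 -m pendant '{"translation":[[0.5,0,0.1],[1,0,0.2],[1.7,0,0.2],[2.4,0,0.2],[3.1,0,0.2],[3.8,0,0.2],[4.5,0,0.2],[5.2,0,0.2],[5.9,0,0.2],[6.6,0,0.2],[7.3,0,0.2],[8,0,0.2],[8.7,0,0.2],[9.4,0,0.2],[10.1,0,0.2],[10.8,0,0.2],[11.5,0,0.2],[12.2,0,0.2],[12.7,0,0.2],[13,0,0.2]],"angular":[[0,0,0],[0,0,0],[0,0,0],[0,0,0],[0,0,0],[0,0,0],[0,0,0],[0,0,0],[0,0,0],[0,0,0],[0,0,0],[0,0,0],[0,0,0],[0,0,0],[0,0,0],[0,0,0],[0,0,0],[0,0,0],[0,0,0],[0,0,0]]}'
python3 - <<'E'
from h import *
p,M=pose();t=arm.grab_frame("top");b=arm.grab_frame("side");w=arm.grab_frame("wrist");print(p,np.round(M,3).tolist())
cv2.imwrite("pics/s4.png",np.hstack([cv2.resize(t[150:270,250:390],(400,343)),cv2.resize(b[170:290,230:370],(400,343))]))
E
```

```text
time_s: 10.13
eef_pos: [0.4964, 0.0598, 0.0312]
ee_rot: [-0.0, 0.719, 0.695, 0.0]
contact_force: [-0.2, -2.7, -0.2]
width: 0.0211
grip_force: 59.3
[0.49642472 0.05977981 0.03117611] [[0.033, 0.999, -0.0], [0.999, -0.033, 0.001], [0.001, -0.0, -1.0]]
```

View pics/s4.png

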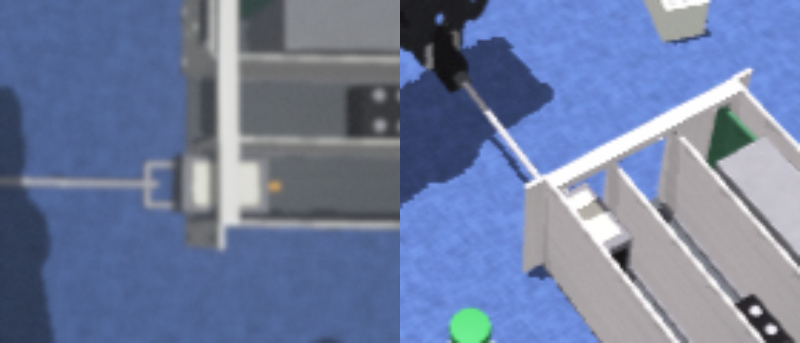

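The relay is halfway out under the front rail, upright and held square by the hook in its bail.

```bash
python3 -m pendant '{"translation":[[0.3,0,0],[0.6,0,0],[0.9,0,0],[1.2,0,0],[1.5,0,0],[1.8,0,0],[2.1,0,0],[2.4,0,0.05],[2.7,0,0.1],[3,0,0.15],[3.3,0,0.2],[3.6,0,0.25],[3.9,0,0.3],[4.2,0,0.3],[4.5,0,0.3]],"angular":[[0,0,0],[0,0,0],[0,0,0],[0,0,0],[0,0,0],[0,0,0],[0,0,0],[0,0,0],[0,0,0],[0,0,0],[0,0,0],[0,0,0],[0,0,0],[0,0,0],[0,0,0]]}'
python3 -m pendant '{"translation":[[0.4,0,0],[0.8,0,0],[1.2,0,0],[1.6,0,0],[2,0,0],[2.4,0,0],[2.8,0,0],[3.2,0,0],[3.6,0,0],[4,0,0],[4.4,0,0],[4.8,0,0],[5.2,0,0],[5.6,0,0],[6,0,0],[6.3,0,0],[6.5,0,0]],"angular":[[0,0,0],[0,0,0],[0,0,0],[0,0,0],[0,0,0],[0,0,0],[0,0,0],[0,0,0],[0,0,0],[0,0,0],[0,0,0],[0,0,0],[0,0,0],[0,0,0],[0,0,0],[0,0,0],[0,0,0]]}'
python3 - <<'E'
from h import *
p,M=pose();t=arm.grab_frame("top");b=arm.grab_frame("side");w=arm.grab_frame("wrist");print(p,np.round(M,3).tolist())
np.savez("w5.npz",t=t,b=b,w=w)
cv2.imwrite("pics/s5.png",np.hstack([cv2.resize(t[150:270,240:380],(400,343)),cv2.resize(b[150:270,200:340],(400,343))]))
E
```

```text
time_s: 11.53
eef_pos: [0.4982, 0.1033, 0.0284]
ee_rot: [0.0, 0.719, 0.695, -0.0]
contact_force: [0.4, -3.5, -0.4]
width: 0.021
grip_force: 59.4
time_s: 12.95
eef_pos: [0.5003, 0.1689, 0.0283]
ee_rot: [-0.0, 0.719, 0.695, 0.0]
contact_force: [-0.4, -3.1, -0.3]
width: 0.0213
grip_force: 59.4
[0.50027444 0.16894993 0.02826103] [[0.034, 0.999, -0.0], [0.999, -0.034, 0.0], [0.0, -0.0, -1.0]]
```

View pics/s5.png

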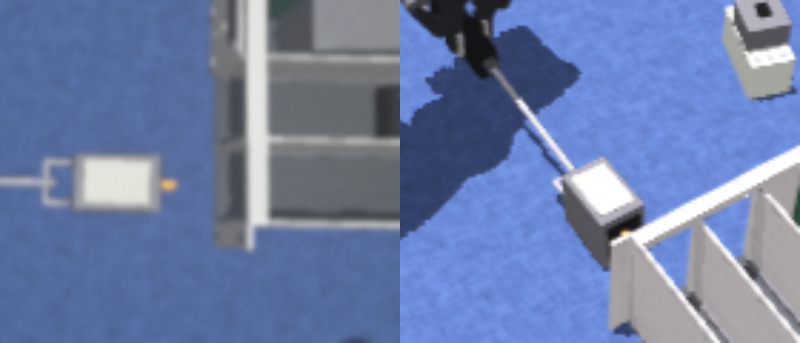

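```bash
python3 -m pendant '{"translation":[[-0.4,0,0],[-0.7,0,0],[-0.7,0,0],[-0.7,0,-1],[-0.7,0,-2],[-0.7,0,-3.5],[-0.7,0,-5],[-0.7,0,-7],[-0.7,0,-8],[-0.7,0,-8]],"angular":[[0,0,0],[0,0,0],[0,0,0],[0,0,0],[0,0,0],[0,0,0],[0,0,0],[0,0,0],[0,0,0],[0,0,0]]}'
python3 -m pendant '{"translation":[[0.5,2,0],[1,4,0],[1,6,0],[1,8,0],[1,10,0],[1,11,0],[1,11,0],[1,11,0],[1,11,0]],"angular":[[0,0,0],[0,0,0],[0,0,0],[0,0,0],[0,0,0],[0,0,0],[0,0,0],[0,0,0],[0,0,0]]}'
python3 - <<'E'
from h import *
p,M=pose();t=arm.grab_frame("top");print(p)
np.savez("w6.npz",t=t)
g=t[190:235,255:325].astype(int)
m=((g.max(2)-g.min(2)<30)&(g.min(2)>85)).astype(np.uint8)
n,l,st,c=cv2.connectedComponentsWithStats(m)
for i in range(1,n):
    if st[i,4]>60:
        r=cv2.minAreaRect((np.argwhere(l==i)[:,::-1]+[255,190]).astype(np.float32));print(st[i],r,ray("top",r[0],.062))
E
```

```text
time_s: 13.93
eef_pos: [0.5016, 0.162, 0.1112]
ee_rot: [0.001, 0.719, 0.695, 0.002]
contact_force: [0.2, -0.2, -1.1]
width: 0.0208
grip_force: 59.2
time_s: 14.68
eef_pos: [0.6091, 0.1677, 0.1075]
ee_rot: [-0.001, 0.719, 0.695, -0.001]
contact_force: [-0.5, -0.2, -1.6]
width: 0.0209
grip_force: 59.2
[0.60906012 0.16774237 0.10752666]
[ 60   0  10  45 294] ((319.5, 212.0), (44.0, 9.0), 90.0) [ 0.49228242 -0.17312948  0.062     ]
[  1  14  47  20 683] ((279.0, 213.5), (19.0, 46.0), 90.0) [ 0.49049669 -0.07922457  0.062     ]
```

```bash
python3 -m pendant '{"translation":[[0,0,3],[0,0,5.5],[0,0,7.5],[0,0,8.4],[0,0,8.7],[0,0,8.9],[0,0,9.0],[0,0,9.0],[0,0,9.0],[0,0,9.0]],"angular":[[0,0,0],[0,0,0],[0,0,0],[0,0,0],[0,0,0],[0,0,0],[0,0,0],[0,0,0],[0,0,0],[0,0,0]]}'
```

```text
time_s: 15.57
eef_pos: [0.6109, 0.1677, 0.0192]
ee_rot: [0.0, 0.719, 0.695, 0.001]
contact_force: [-0.2, 0.5, -2.0]
width: 0.0207
grip_force: 59.3
```

```bash
python3 -m pendant '{"translation":[[0,0,0.1],[0,0,0.2],[0,0,0.25],[0,0,0.3],[0,0,0.3]],"angular":[[0,0,0],[0,0,0],[0,0,0],[0,0,0],[0,0,0]]}'
```

```text
time_s: 15.98
eef_pos: [0.6104, 0.1677, 0.016]
ee_rot: [0.0, 0.719, 0.695, 0.0]
contact_force: [-1.6, 0.0, 5.6]
width: 0.0211
grip_force: 60.2
```

```bash
python3 -m pendant '{"translation":[[0,0,0],[0,0,0],[0,0,0],[0,0,0],[0,0,0],[0,0,0],[0,0,-1],[0,0,-3],[0,0,-6],[0,0,-10],[0,0,-14],[0,0,-16],[0,0,-16]],"angular":[[0,0,0],[0,0,0],[0,0,0],[0,0,0],[0,0,0],[0,0,0],[0,0,0],[0,0,0],[0,0,0],[0,0,0],[0,0,0],[0,0,0],[0,0,0]]}' 5
python3 -c "
from h import *
move([.493,-.05,.18],down(88))"
```

```text
time_s: 17.07
eef_pos: [0.6132, 0.1679, 0.182]
ee_rot: [0.002, 0.719, 0.695, 0.004]
contact_force: [1.1, 0.2, 0.3]
width: 0.0497
grip_force: 0.0
shift cm [-22.19 -11.25   0.03]
rotvec deg [ 0.55 -0.18  0.  ]
```

```bash
python3 -m pendant '{"translation":[[-3,-1.5,0],[-6,-3,0],[-9,-4.5,0],[-12,-6,0],[-15,-7.5,0],[-18,-9,0],[-21,-10.5,0],[-22.2,-11.2,0],[-22.2,-11.2,0],[-22.2,-11.2,0],[-22.2,-11.2,0]],"angular":[[0,0,0],[0,0,0],[0,0,0],[0,0,0],[0,0,0],[0,0,0],[0,0,0],[0.4,0,0],[0.4,0,0],[0.4,0,0],[0.4,0,0]]}' 8.5
python3 - <<'E'
from h import *
p,M=pose();w=arm.grab_frame("wrist");t=arm.grab_frame("top");print(p)
np.savez("w7.npz",p=p,M=M,t=t,w=w)
cv2.imwrite("pics/w7.png",np.hstack([w[:,60:460],cv2.resize(t[110:270,220:390],(400,384))]))
E
```

```text
time_s: 17.98
eef_pos: [0.4915, -0.0491, 0.1753]
ee_rot: [-0.003, 0.719, 0.695, -0.002]
contact_force: [0.1, 0.9, -0.1]
width: 0.085
grip_force: 0.0
[ 0.49145766 -0.04913805  0.17531202]
```

View pics/w7.png

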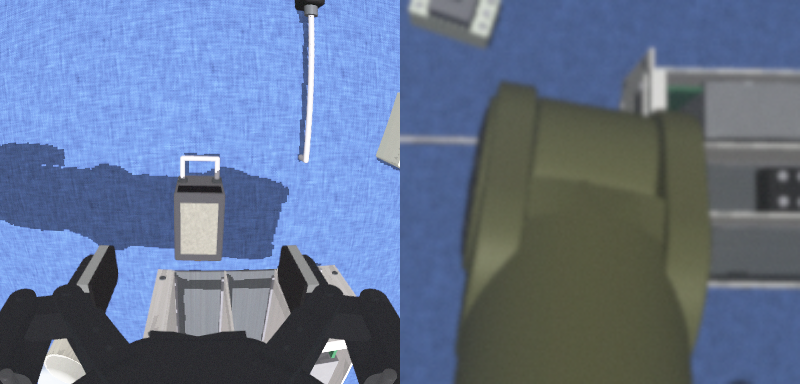

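The wrist view shows the hook lying on the table to the right and the relay upright. Its top-face corners are at columns 174..223 and rows 192..261 of the left panel.

```bash
python3 - <<'E'
from h import *
d=np.load("w7.npz");p,M=d["p"],d["M"]
q=[wray((u+60,v),.062,p,M) for u,v in((175,192),(223.5,192),(174.5,261),(222.5,261))]
for a in q:print(a.round(4))
print(np.mean(q,0)); f=(q[0]+q[1])/2-(q[2]+q[3])/2;print(np.degrees(np.arctan2(f[1],f[0])))
bar=wray((260,158),.026,p,M);print("bar",bar)
c=np.mean(q,0);move([c[0],c[1],.125],down(88))
E
```

```text
[ 0.4706 -0.0492  0.062 ]
[ 0.5133 -0.0505  0.062 ]
[ 0.4657 -0.12    0.062 ]
[ 0.5124 -0.1214  0.062 ]
[ 0.4904967  -0.08528844  0.062     ]
87.69902781930962
bar [ 0.49336077 -0.02701618  0.026     ]
shift cm [-3.65  0.05  5.01]
rotvec deg [-0.39 -0.03  0.17]
```

```bash
python3 -m pendant '{"translation":[[-2,0,1],[-3.65,0,3],[-3.65,0,5],[-3.65,0,6],[-3.65,0,8],[-3.65,0,10],[-3.65,0,12],[-3.65,0,13.5],[-3.65,0,14.2],[-3.65,0,14.3],[-3.65,0,14.3]],"angular":[[-0.4,0,0],[-0.4,0,0],[-0.4,0,0],[-0.4,0,0],[-0.4,0,0],[-0.4,0,0],[-0.4,0,0],[-0.4,0,0],[-0.4,0,0],[-0.4,0,0],[-0.4,0,0]]}'
```

```text
time_s: 19.0
eef_pos: [0.4888, -0.0863, 0.0321]
ee_rot: [-0.0, 0.719, 0.695, -0.0]
contact_force: [-0.7, -0.1, 1.0]
width: 0.085
grip_force: 0.0
```

```bash
python3 -m pendant '{"translation":[[0,0,0],[0,0,0],[0,0,0],[0,0,0],[0,0,0],[0,0,0],[0,0,0],[0,0,0],[0,0,0],[0,0,0]],"angular":[[0,0,0],[0,0,0],[0,0,0],[0,0,0],[0,0,0],[0,0,0],[0,0,0],[0,0,0],[0,0,0],[0,0,0]]}' 3.5
python3 -m pendant '{"translation":[[0,0,-0.5],[0,0,-1.5],[0,0,-3],[0,0,-5],[0,0,-8],[0,0,-11],[0,0,-12],[0,0,-12]],"angular":[[0,0,0],[0,0,0],[0,0,0],[0,0,0],[0,0,0],[0,0,0],[0,0,0],[0,0,0]]}'
python3 -c "
from h import *
print(ray('top',(82,236),.035))
move([.447,.382,.15],down(88))"
```

```text
time_s: 19.83
eef_pos: [0.4895, -0.0869, 0.0334]
ee_rot: [0.001, 0.719, 0.695, 0.001]
contact_force: [0.8, -0.3, 5.6]
width: 0.0456
grip_force: 61.2
time_s: 20.5
eef_pos: [0.4897, -0.0873, 0.1556]
ee_rot: [0.002, 0.719, 0.695, 0.002]
contact_force: [0.8, -0.4, -4.4]
width: 0.0454
grip_force: 62.5
[0.44724739 0.38083914 0.035     ]
shift cm [46.75 -5.9   0.51]
rotvec deg [0.3  0.02 0.01]
```

```bash
python3 -m pendant '{"translation":[[1,0,0],[3,-0.5,0],[6,-1,0],[9.5,-1.5,0],[13,-2,0],[16.5,-2.5,0],[20,-3,0],[23.5,-3.5,0],[27,-4,0],[30.5,-4.5,0],[34,-5,0],[37.5,-5.5,0],[41,-5.9,0],[44,-5.9,0],[45.5,-5.9,0],[46.2,-5.9,0],[46.2,-5.9,0],[46.2,-5.9,0]],"angular":[[0,0,0],[0,0,0],[0,0,0],[0,0,0],[0,0,0],[0,0,0],[0,0,0],[0,0,0],[0,0,0],[0,0,0],[0,0,0],[0,0,0],[0,0,0],[0,0,0],[0,0,0],[0,0,0],[0,0,0],[0,0,0]]}'
python3 - <<'E'
from h import *
p,M=pose();w=arm.grab_frame("wrist");t=arm.grab_frame("top");print(p,arm.get_state()["width"])
cv2.imwrite("pics/w8.png",np.hstack([w[:,30:490][:, :400],cv2.resize(t[160:300,20:170],(400,384))]))
move([.447,.376,.042],down(88))
E
```

```text
time_s: 22.0
eef_pos: [0.4448, 0.3755, 0.1511]
ee_rot: [0.0, 0.719, 0.695, -0.002]
contact_force: [0.3, -0.4, -3.9]
width: 0.0455
grip_force: 62.4
[0.44480326 0.37546235 0.15108007] 0.04526734058027022
shift cm [ 0.16  0.14 10.98]
rotvec deg [-0.04  0.11 -0.11]
```

View pics/w8.png

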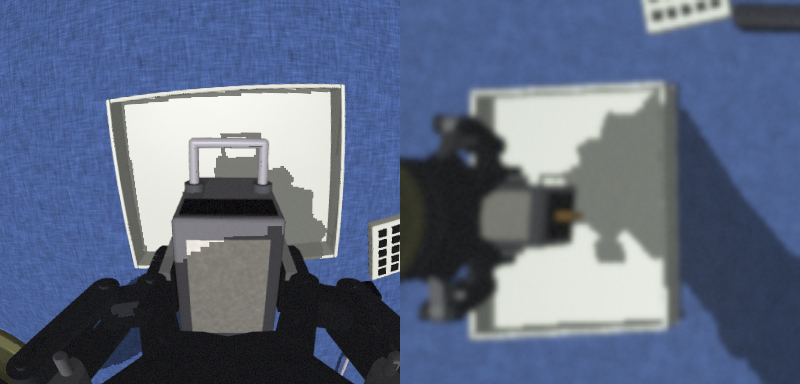

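The relay hangs level above the middle of the tray, clear of all the walls.

```bash
python3 -m pendant '{"translation":[[0,0,2],[0,0,4],[0,0,6.5],[0,0,8.5],[0,0,10],[0,0,10.5],[0,0,10.7],[0,0,10.8],[0,0,10.8]],"angular":[[0,0,0],[0,0,0],[0,0,0],[0,0,0],[0,0,0],[0,0,0],[0,0,0],[0,0,0],[0,0,0]]}'
python3 -m pendant '{"translation":[[0,0,0.1],[0,0,0.2],[0,0,0.3],[0,0,0.4],[0,0,0.45],[0,0,0.45]],"angular":[[0,0,0],[0,0,0],[0,0,0],[0,0,0],[0,0,0],[0,0,0]]}'
```

```text
time_s: 22.85
eef_pos: [0.4462, 0.3768, 0.0452]
ee_rot: [0.0, 0.719, 0.695, 0.001]
contact_force: [-0.7, 0.5, -3.8]
width: 0.0454
grip_force: 62.2
time_s: 23.35
eef_pos: [0.4454, 0.3769, 0.0397]
ee_rot: [-0.0, 0.719, 0.695, -0.0]
contact_force: [0.8, -0.0, -4.8]
width: 0.0455
grip_force: 62.2
```

```bash
python3 -m pendant '{"translation":[[0,0,0.05],[0,0,0.1],[0,0,0.15],[0,0,0.2],[0,0,0.25],[0,0,0.25],[0,0,0.25]],"angular":[[0,0,0],[0,0,0],[0,0,0],[0,0,0],[0,0,0],[0,0,0],[0,0,0]]}'
```

```text
time_s: 23.93
eef_pos: [0.4455, 0.3769, 0.0375]
ee_rot: [-0.0, 0.719, 0.695, 0.0]
contact_force: [-1.3, -0.9, 0.2]
width: 0.0454
grip_force: 62.5
```

```bash
python3 -m pendant '{"translation":[[0,0,0],[0,0,0],[0,0,0],[0,0,0],[0,0,0],[0,0,0],[0,0,0],[0,0,-1],[0,0,-3],[0,0,-6],[0,0,-10],[0,0,-14],[0,0,-18],[0,0,-20],[0,0,-20],[0,0,-20]],"angular":[[0,0,0],[0,0,0],[0,0,0],[0,0,0],[0,0,0],[0,0,0],[0,0,0],[0,0,0],[0,0,0],[0,0,0],[0,0,0],[0,0,0],[0,0,0],[0,0,0],[0,0,0],[0,0,0]]}' 8
python3 - <<'E'
from h import *
w=arm.grab_frame("wrist");b=arm.grab_frame("side")
cv2.imwrite("pics/w9.png",np.hstack([cv2.resize(w,(400,300)),cv2.resize(b,(400,300))]))
E
```

```text
time_s: 25.27
eef_pos: [0.4459, 0.3772, 0.2393]
ee_rot: [-0.0, 0.719, 0.695, 0.002]
contact_force: [0.8, -0.3, -0.6]
width: 0.0802
grip_force: 0.0
```

View pics/w9.png

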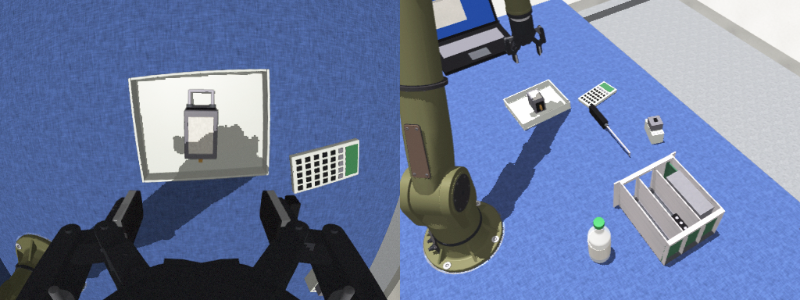

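The relay stands upright in the tray. The hook lies on the table clear of the case, and nothing else has moved.

```bash
python3 -c "
from rig import arm
print(arm.close_job())"
```

```text
the job is handed in; nothing more can be done
None
```

The job is done and handed in at about 25 s: the relay was hooked out of its bay upright and now stands upright on the tray floor, the hook lies on the table clear of the case, and the terminal block and other items look untouched in the final image.

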